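# Square a board in the trimmer and hold its sprung guard at the mark

## Robot

A 6-joint arm with a two-finger parallel gripper is mounted at the origin on the work surface. World frame = base frame: x ahead of the robot, y to its left, z up, the work surface at z = 0. Lengths are in mm, angles in degrees, forces in N, time in s.
With the tool pointing down it reaches from about 300 to 850 mm from the base axis. Payload 4.2 kg.
Tool frame: the origin (TCP) lies at the very end of the fingers, on their centre line; the grasp point (between the pads) lies 19 mm behind it (env.tcp_to_grasp is the distance from the TCP to the grasp point, in mm); z points along the fingers, y is the line along which they close (so a half turn about z gives the same grasp; the last joint's range is limited). The gripper opens to 91 mm and grips with 3 to 60 N. Pads are 32 mm wide; open, the fingers measure 118 mm over their backs; the gripper's body (76 mm by 178 mm) begins 60 mm behind the grasp point.
Start: joints at [73.74, 18.312, 89.639, -0, 72.044, -1.146], TCP at [149.933, 555.124, 213.976] pointing down, gripper open.
Joint ranges: [-177.97, 177.97], [-48.28, 115.42], [12.27, 149.76], [-77.06, 257.06], [2.81, 150.46], [-146.56, 146.56]. Speed limits (degrees/s): [147.25, 147.25, 180, 180, 180, 180].

## Interface

Orientations are given as [roll, pitch, yaw] about the fixed x, y, z axes, in that order (R = Rz(yaw) Ry(pitch) Rx(roll)).
In Python, from workcell import env gives the robot as it stands.
- The arm moves only by the tool move_arm, never from a script. Its argument "plan" is a list of rows, each a list of 3 entries, a list of its own where there are three numbers: the shift along the world's x, y, z in cm, then the turn about the world's z in degrees, then the closure, from 0 (fully open) to 1 (shut). In form: [[[x, y, z], turn, claw], ...]. A call has 1 to 5 rows; each row shifts and turns the commanded pose from where the row before left it; what a row does not reach is not made up. A row lasts 1/10 s, in which the tool goes at most 50 mm and 8.59 degrees, less where a joint would pass 70% of its speed; a pose out of reach is approached as far as the arm can. A call is refused whole if a number of a shift passes 5 or a number of a turn 8.59, either way. A call with a gripper value outside its range is refused whole. The fingers move at their own pace and stop on an object; "squeeze" is the grip in N (left out, the last holds). Time passes only in rows, so rows that do not move let the fingers close. It gives the time, the measured TCP pose, the force, the opening and the grip force at its end, in the units of the state.
- env.state(): the state, without advancing time (a new reading comes with each control period).
- env.grab_frame(name): name is "side" or "top"; returns a dict with "frame" (384x512x3 uint8, red, green, blue), "z_map" (384x512 float32, mm along the optical axis (not along the pixel's ray), 0 where there is no reading), "fovy" (degrees; the focal length in pixels is half the picture's height over the tangent of half this angle, whatever the lens; pixels are square), "cx", "cy" (the principal point, pixels), "position" and "orientation" of the camera in the world. Camera axes: x right, y down, z forward; pixel columns grow to the right and rows downward; lengths in mm; the calibration is good to about 2 mm. A picture is of the moment at which its call begins.
- env.job_done(): hands the job in; it is judged then, once.
Trained networks look in a picture, given as the dict that the camera call returned (one of the last four; its "shot" number tells which), for a name from the list of things; names that differ only in an ending like _2 or _b are one class to them, and where a whole thing is asked for, a point or a joint stands for the part that bears it (a point fixed in the world has none). Each returns a list of dicts, best first, with "score" (0 to 1); they miss things now and then, are a little off and sometimes report something else, mostly with a low value. They report only what shows in the picture. A call takes as long as a camera call. They do not tell look-alikes from the thing itself.
- env.search_frame(picture, label): "point" ([column, row] in pixels, amid what is visible of it).
- env.landmark_of(picture, label): "point" ([column, row] in pixels: a listed point, or the origin of a listed thing).
The state is a dict: "time_s": time; "qpos": joint angles; "qvel": joint speeds; "effort": joint torques, N m; "ee_pos": TCP position; "ee_rot": TCP orientation; "force": force on the tool from outside, world axes, zero at the start; "torque": the same for the moment, N m; "gripper_width": finger opening in mm; "gripper_force": force on a finger pad.
Only numpy, scipy, OpenCV 4.12 (cv2) and the standard library are available. Lean on these libraries where they do the work, as an engineer would, in place of code of your own. Each camera call takes 0.05 s, during which the arm holds its last target. There are 200 camera calls.

## Task

Get the bench trimmer ready for a sight check of its cutter: first, with the guard still shut, push the wooden board square and flush into the fence corner, against both the back fence and the end stop. Then take the sprung guard by its bar handle, lift it until its pointer is level with the index block clamped on the curved steel rod, and finish while holding the guard still there, because it springs shut if released. Leave the index block as it is set, the board home, and the other things on the bench where they lie.

Things in the scene. Friction and masses are not known exactly. Their poses are not given: they have to be found in the camera images.
- trimmer: Bench trimmer, fixed to the table, standing at different places and yaws. Origin on the table top (z = 0); x towards the back fence (away from the robot), y to the left, z up. All offsets given below are in this frame, mm. Grey bed: top at z = 12, x -120..120, y -250..300. Its right part has the fence corner, its left part the cutter box under the guard.
- corner (a point): Inner corner of the two aluminium fences, on the bed, at trimmer (75, 45, 12). Fences stand 30 mm above the bed. Back fence: face at x = 75, runs y -250..60. End stop: face at y = 45, runs x -20..90. A board that is home has its centre at x = 35, y = -35, long side along y.
- cutter_box (a point): Foot centre of the white open-topped cutter box, at trimmer (5, 170, 12); box x -85..95, y 100..240, top at z = 87, covered by the guard. Left of it stands a curved steel rod, 8 mm thick, of radius 190 about the hinge line, at y = 275, carrying the index block.
- board: Loose light-wood board, 80 (x) x 160 (y) x 22 (z) mm, about 0.13 to 0.27 kg, lying flat on the bed, skewed up to 0.3 rad to the trimmer's axes; it starts short of home by 35 to 60 mm in x and 30 to 70 mm in y. Origin: centre of its underside.
- guard (a joint): Angle of the guard, rad: 0 shut (level), grows as it is lifted, stop at 1.4. Grey steel plate, 175 (x) x 140 (y) x 6 mm, about 0.35 kg, over the cutter box, hinged along its far edge; the near edge rises and swings to +x. Spring and weight pull it shut: about 5 N at the handle when shut, 8 N at 0.6 rad, roughly linear; it shuts if let go.
- guard_hinge (a point): Middle of the guard's hinge line, which is parallel to the trimmer's y axis; at trimmer (90, 170, 90).
- guard_grip (a point): Middle of the guard's bar handle: round steel bar, 12 mm thick, 110 mm long along y, on two posts 90 mm apart, bar centre 47 mm above the plate's top face. It is 160 mm from the hinge line and 50 mm above it: at trimmer (-70, 170, 140) when shut. Moves with the guard. Pinch from above, a finger before and behind; the bar may turn in the fingers.
- guard_tip (a point): Tip of the guard's pointer, a flat tongue 16 mm long (y) and 6 mm thick on the guard's left edge at its near corner, 190 mm from the hinge line. At trimmer (-100, 258, 90) when shut; moves with the guard.
- mark_tip (a point): Point where the pointer tip must come, at the index block's inner (right) side, 190 mm from the hinge line at y = 258. The index block is dark steel, 24 x 24 mm and 20 mm high along the curve, with a round thumb screw on its left, clamped on the curved rod at different angles; stiff, but shifts if shoved hard.
- mark (a joint): Angle at which the index block is set, rad, 0.40 to 0.75, about the guard's hinge line and counted like the guard's: the pointer is level with the block when joint guard equals joint mark.
- glue: White glue bottle, round, 52 mm across, 150 mm tall, standing on the table just right of the trimmer. Not part of the job. Origin: on its underside.
- offcut: Small dark wood offcut, 30 x 32 x 18 mm, at the front right corner of the bed. Not part of the job. Origin: on its underside.
- pencil: Carpenter's pencil, 170 mm long, 8 mm square, on the bed behind the back fence. Not part of the job. Origin: on its underside.
- clamp: Steel bar clamp, 300 mm long, lying on the table to the left. Not part of the job. Origin: on its underside.
- dish: Shallow round turned wooden dish, 220 mm across, 35 mm tall, on the table to the right. Not part of the job. Origin: on its underside.
- tape: Roll of tape, 90 mm across, 25 mm tall, on the table in front of the trimmer, right of the robot. Not part of the job. Origin: on its underside.
- brush: Bench brush lying across, on the table between the robot and the trimmer. Not part of the job. Origin: on its underside.
There are look-alikes about, which are no part of the job. What is shaped like the board but blue or green is not meant.

How it is judged:
By the outcome, as a careful person would: the job done as asked, in the order asked, and still so for the second after the job is handed in, while the arm keeps its last pose, push and grip.
It also fails if it takes over 64 s, if anything falls off the work surface, if the arm or the gripper's body presses on something with over 40 N, if the wrist force passes 120 N, or if a joint passes its speed limit or range.

## Working session

There is one attempt and no reset: what is moved stays moved. The work goes in short steps, Python scripts to look and compute and a tool call to move; the robot and the scene stay as the last step left them, time stands still between calls to the robot, and variables do not carry over. Pictures are saved under pics/ and viewed, at most 10 in all, crops included, and the job is handed in when it is done.

Besides the shell and the picture viewer there is one more tool, called after "Emit:" by a JSON object that holds its "fn" and its "kwargs", one argument or row to a line. move_arm: Moves the arm, as the interface text tells. Its arguments: {"type":"object","properties":{"plan":{"type":"array","items":{"type":"array"}},"squeeze":{"type":"number"}},"required":["plan"]}

```bash
mkdir -p pics; cat > h.py <<'E'
import numpy as np, cv2
from workcell import env
from scipy.spatial.transform import Rotation as R
def rot(o):
    o=np.array(o,float)
    if o.shape==(3,3): return o
    if o.size==4: raise Exception('quat %s'%o)
    return R.from_euler('xyz',o,degrees=True).as_matrix()
def ray(p,uv):
    f=p['frame'].shape[0]/2/np.tan(np.radians(p['fovy'])/2)
    d=np.array([(uv[0]-p['cx'])/f,(uv[1]-p['cy'])/f,1.])
    return np.array(p['position']),rot(p['orientation'])@d
def atz(p,uv,z):
    o,d=ray(p,uv); return o+d*(z-o[2])/d[2]
def atdepth(p,uv):
    o,d=ray(p,uv); u,v=int(round(uv[0])),int(round(uv[1]))
    z=p['z_map'][max(v-1,0):v+2,max(u-1,0):u+2]; z=z[z>0]
    return o+d*np.median(z) if z.size else None
def cloud(p):
    h,w=p['z_map'].shape; f=h/2/np.tan(np.radians(p['fovy'])/2)
    u,v=np.meshgrid(np.arange(w),np.arange(h)); z=p['z_map']
    c=np.stack([(u-p['cx'])/f*z,(v-p['cy'])/f*z,z],-1)
    return c@rot(p['orientation']).T+np.array(p['position'])
E
python3 - <<'E'
from h import *
for n in ("top","side"):
    p=env.grab_frame(n); cv2.imwrite(f'pics/{n}0.png',cv2.resize(p['frame'][:,:,::-1],(768,576)))
    print(n,p['fovy'],p['cx'],p['cy'],p['position'],p['orientation'])
    for l in ['trimmer','corner','cutter_box','board','guard_hinge','guard_grip','guard_tip','mark_tip','glue','offcut','tape','brush']:
        for d in env.landmark_of(p,l)[:2]:
            w=atdepth(p,d['point']); print(l,round(d['score'],2),np.round(d['point'],1),None if w is None else np.round(w,1))
print(env.state())
E
```

```text
top 52.48180065518126 258.304752735049 190.041194595673 [ 477.49676548  -30.78791065 1664.28631008] [-177.64993238    0.33077646  -89.38229653]
trimmer 0.73 [264.1 180.7] [583.7 -44.5  34.6]
corner 0.61 [250.3 159.5] [671.5  14.2  41.9]
cutter_box 0.5 [274.7 151.8] [709.2 -88.7  10.9]
board 0.97 [222.5 121.1] [836.2 134.6  24.2]
board 0.82 [257.5 241.9] [326.9 -19.5  21.3]
guard_hinge 0.8 [218.1 160.4] [661.  143.8  87.6]
guard_grip 0.75 [225.3 195.9] [516.8 111.8  94.6]
guard_tip 0.59 [204.5 208.9] [463.5 195.4  91.2]
mark_tip 0.4 [194.1 205.2] [477.9 223.4 175. ]
glue 0.67 [136.3 196.6] [511.7 495.7  18.3]
glue 0.53 [350.2 187.3] [ 556.4 -389.7  101.1]
offcut 0.53 [321.2 194.2] [ 529.9 -284.9   27.7]
tape 0.46 [314.4 260.2] [ 250.3 -261.7   -0.6]
brush 0.76 [178.2 254.9] [268.8 312.7  21.6]
brush 0.64 [227.3 193.5] [526.6 104.2  91. ]
side 50.01577322286239 251.47772302118807 194.35235236858344 [ 300.97876109 -819.88396664 1110.44246846] [-1.40916508e+02  3.62061063e-02 -1.73529145e+01]
corner 0.73 [284.3 193.3] [668.4 -13.5  33.4]
board 0.91 [270.4 225. ] [ 581.3 -122.3   33.1]
bo
[... 597 characters left out ...]
] [ 523.6 -282.9   28.8]
{'time_s': 1.3, 'qpos': array([ 7.37400963e+01,  1.83130019e+01,  8.96395752e+01,  6.08824666e-04,
        7.20448660e+01, -1.14640852e+00]), 'qvel': array([ 0.06173135, -0.02672089,  0.03810793,  0.05091769,  0.04056319,
        0.07241219]), 'effort': array([-2.54418264e-03, -4.12339282e+01, -2.32229036e+01,  7.26658129e-02,
        3.76410107e-02,  2.63203543e-05]), 'ee_pos': array([149.92384153, 555.11893241, 213.96096404]), 'ee_rot': array([ 1.79997432e+02, -5.27911279e-04,  1.64886317e+02]), 'force': array([ 0.49574416, -0.78767502,  0.00459497]), 'torque': array([ 0.01195959,  0.01084532, -0.03134264]), 'gripper_force': 0.0, 'gripper_width': 91.48899730185565}
```

View pics/top0.png

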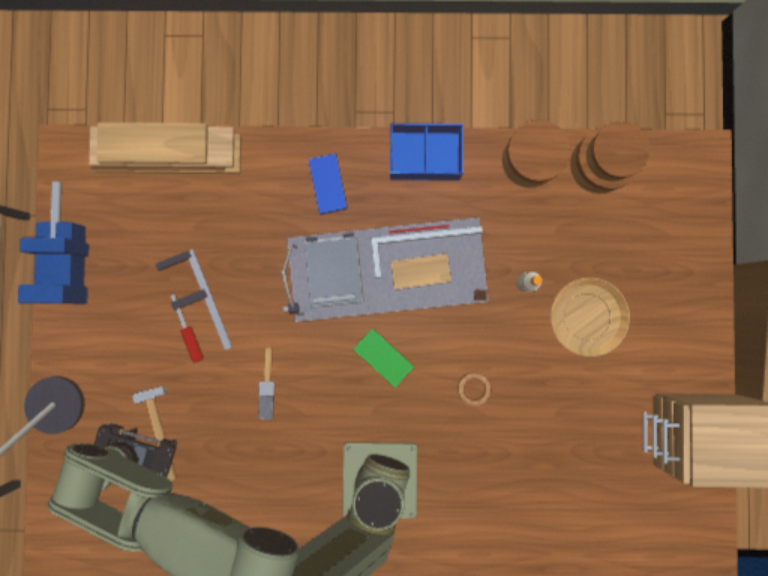

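View pics/side0.png

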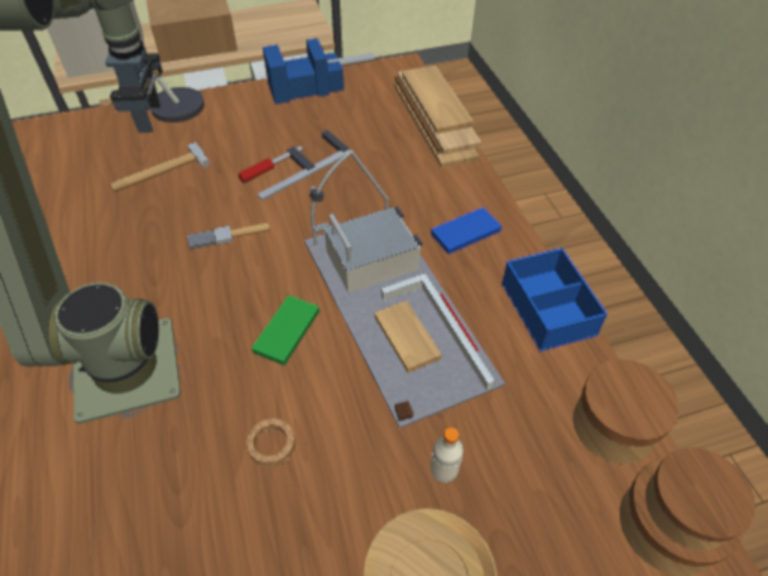

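The top view shows the trimmer bed with its long side along −y, yawed slightly. The board is at about (420,271) in the enlarged picture, the guard at (333,270) with its bar near (333,299), the index block at about (292,308) and the offcut at (480,295). The side view shows the index block at (317,195) on the rod. The blue and green boards are decoys. Next I fit the poses.

```bash
cat >> h.py <<'E'
def rectfit(P):
    (c,s,a)=cv2.minAreaRect(P[:,:2].astype(np.float32)); 
    b=cv2.boxPoints((c,s,a)); e=[b[1]-b[0],b[2]-b[1]]
    L=e[int(np.linalg.norm(e[1])>np.linalg.norm(e[0]))]
    ang=np.degrees(np.arctan2(L[1],L[0])); 
    return np.array(c),sorted(s),(ang-90+90)%180-90   # yaw of x axis with long side on y
E
python3 - <<'E'
from h import *
for n in ("top","side"):
    p=env.grab_frame(n); C=cloud(p); hsv=cv2.cvtColor(p['frame'],cv2.COLOR_RGB2HSV)
    X,Y,Z=C[...,0],C[...,1],C[...,2]; V=p['z_map']>0
    reg=V&(X>400)&(X<780)&(Y>-320)&(Y<330)
    S=hsv[...,1]
    def comp(m):
        k,lab,st,_=cv2.connectedComponentsWithStats(m.astype(np.uint8)); i=1+np.argmax(st[1:,4]); return lab==i
    bed=comp(reg&(S<70)&(Z>4)&(Z<150)); print(n,'bed',rectfit(C[bed&(Z<22)]),np.median(Z[bed&(Z<22)]))
    g=comp(reg&(S<80)&(Z>82)&(Z<100)); print('guard',rectfit(C[g]),np.median(Z[g]),g.sum())
    w=comp(reg&(S>70)&(Z>26)&(Z<42)&(hsv[...,0]<30)&(hsv[...,2]>120)); print('board',rectfit(C[w]),np.median(Z[w]),w.sum())
    fe=reg&(S<60)&(Z>34)&(Z<55)&(hsv[...,2]>150); fe=comp(fe); print('fence',rectfit(C[fe]),np.median(Z[fe]),fe.sum())
    bar=reg&(Z>128)&(Z<155)&(Y>30)&(Y<175)&(X<600); print('bar',rectfit(C[bar]),C[bar].mean(0),bar.sum())
    d=reg&(Z>100)&(Y>175)&(Y<320); q=C[d]; print('rodpts',d.sum()); 
    dk=d&(hsv[...,2]<90); print('dark',dk.sum(),C[dk].mean(0),C[dk].min(0),C[dk].max(0))
E
```

```text
top bed (array([591.67681885, -17.76455688]), [242.00413513183594, 550.1619873046875], np.float32(6.6240234)) 12.125715354530143
guard (array([570.36364746, 133.24421692]), [155.7475128173828, 209.14334106445312], np.float32(-83.442024)) 92.4903359834882 1479
board (array([ 584.47741699, -112.36525726]), [77.95182037353516, 158.1558074951172], np.float32(8.473679)) 33.995476226410915 662
fence (array([ 640.86132812, -132.84254456]), [106.76284790039062, 310.59442138671875], np.float32(7.5906982)) 41.89331777000325 329
bar (array([502.55136108, 118.26911926]), [11.907819747924805, 106.7208023071289], np.float32(6.019348)) [502.79294949 118.82628448 144.30730074] 86
rodpts 160
dark 34 [482.30801347 216.1987597  173.06909175] [467.18225779 183.10954713 101.40423956] [664.66162023 229.32447314 184.91670817]
side bed (array([598.00970459,  -3.04681396]), [253.3620147705078, 576.93359375], np.float32(6.4780273)) 11.66543340041278
guard (array([574.59619141, 133.61965942]), [158.61769104003906, 209.15188598632812], np.float32(-83.395004)) 92.37610395742627 1628
board (array([ 587.1920166 , -111.12853241]), [80.08261108398438, 162.81106567382812], np.float32(8.260071)) 33.35837592553662 1041
fence (array([ 681.73754883, -113.85469055]), [103.82347869873047, 323.387939453125], np.float32(24.11473)) 41.40696452336783 467
bar (array([506.94482422, 118.39568329]), [12.328709602355957, 109.89663696289062], np.float32(6.603546)) [506.65548326 114.75081391 143.39836215] 98
rodpts 282
dark 50 [479.13714315 215.59645561 170.78655078] [466.41780919 205.68491395 159.38631573] [493.58401716 233.20671592 179.74783488]
```

Both cameras agree on these values:
- **Trimmer:** origin about (594.5, −42.6), yaw 6.6°.
- **Board:** trimmer (−17, −68), skew about +2°.

The bar prediction matches the measurement. I move to the near side of the board.

Emit:
{"fn": "move_arm", "kwargs": {
  "plan": [
    [[2.3,-4.2,0],5.4,0],
    [[2.3,-4.2,0],5.4,0],
    [[2.3,-4.2,0],5.4,0],
    [[2.3,-4.2,0],5.5,0],
    [[2.3,-4.2,0],0,0]
  ],
  "squeeze": 20
}}

```text
time_s: 1.9
ee_pos: [265.5, 343.5, 214.1]
ee_rot: [180.0, 0.0, -173.3]
force: [0.6, -0.1, -0.0]
gripper_width: 91.4
gripper_force: 0.0
```

Emit:
{"fn": "move_arm", "kwargs": {
  "plan": [
    [[2.3,-4.2,0],0,0],
    [[2.3,-4.2,0],0,0],
    [[2.3,-4.2,0],0,0],
    [[2.3,-4.2,0],0,0],
    [[2.3,-4.2,0],0,0]
  ]
}}

```text
time_s: 2.4
ee_pos: [380.6, 133.4, 214.4]
ee_rot: [180.0, 0.1, -173.4]
force: [0.8, 0.2, 0.8]
gripper_width: 91.0
gripper_force: 0.0
```

Emit:
{"fn": "move_arm", "kwargs": {
  "plan": [
    [[2.3,-4.2,0],0,0],
    [[2.3,-4.2,0],0,0],
    [[2.3,-4.2,0],0,0],
    [[2.3,-4.2,0],0,0],
    [[2.0,-4.5,0],0,0]
  ]
}}

```text
time_s: 2.9
ee_pos: [492.9, -79.8, 214.2]
ee_rot: [180.0, 0.1, -173.4]
force: [0.0, 0.1, 0.7]
gripper_width: 91.5
gripper_force: 0.0
```

Emit:
{"fn": "move_arm", "kwargs": {
  "plan": [
    [[2.3,-4.2,0],0,0],
    [[0,0,0],0,0],
    [[0,0,0],0,0]
  ]
}}

```text
time_s: 3.2
ee_pos: [514.8, -120.5, 213.5]
ee_rot: [179.9, -0.1, -173.5]
force: [0.8, -0.1, 0.5]
gripper_width: 91.3
gripper_force: 0.0
```

Emit:
{"fn": "move_arm", "kwargs": {
  "plan": [
    [[0,0,-5],0,0],
    [[0,0,-5],0,0],
    [[0,0,-5],0,0],
    [[0,0,-4.4],0,0],
    [[0,0,0],0,0]
  ]
}}

```text
time_s: 3.7
ee_pos: [511.1, -117.5, 16.1]
ee_rot: [179.8, -0.5, -173.3]
force: [-0.1, 0.5, 0.1]
gripper_width: 91.5
gripper_force: 0.0
```

Emit:
{"fn": "move_arm", "kwargs": {
  "plan": [
    [[1.0,0.11,0],0,0],
    [[1.0,0.12,0],0,0],
    [[1.0,0.12,0],0,0],
    [[1.0,0.11,0],0,0],
    [[1.0,0.12,0],0,0]
  ]
}}

```text
time_s: 4.2
ee_pos: [566.2, -114.1, 21.1]
ee_rot: [-180.0, 0.1, -173.4]
force: [-1.8, -0.5, 1.5]
gripper_width: 91.3
gripper_force: 0.9
```

Emit:
{"fn": "move_arm", "kwargs": {
  "plan": [
    [[0.4,0.05,0],0,0],
    [[0.3,0.03,0],0,0],
    [[0.2,0.02,0],0,0],
    [[0,0,0],0,0]
  ]
}}

```text
time_s: 4.6
ee_pos: [574.1, -113.0, 19.8]
ee_rot: [180.0, 0.0, -173.4]
force: [-1.0, 0.0, -0.3]
gripper_width: 91.3
gripper_force: 0.2
```

Emit:
{"fn": "move_arm", "kwargs": {
  "plan": [
    [[0.2,0.02,0],0,0],
    [[0.2,0.03,0],0,0],
    [[0.1,0.01,0],0,0],
    [[0,0,0],0,0]
  ]
}}

```text
time_s: 5.0
ee_pos: [579.3, -112.5, 19.9]
ee_rot: [180.0, 0.0, -173.4]
force: [0.2, -0.2, -0.0]
gripper_width: 91.3
gripper_force: 0.2
```

```bash
cat > look.py <<'E'
from h import *
import sys
o=np.array([594.5,-42.6]); a=np.radians(6.6); Rt=np.array([[np.cos(a),-np.sin(a)],[np.sin(a),np.cos(a)]])
def board(n):
    p=env.grab_frame(n); C=cloud(p); hsv=cv2.cvtColor(p['frame'],cv2.COLOR_RGB2HSV)
    X,Y,Z=C[...,0],C[...,1],C[...,2]
    m=(p['z_map']>0)&(X>480)&(X<720)&(Y>-250)&(Y<30)&(hsv[...,1]>70)&(Z>26)&(Z<42)&(hsv[...,0]<30)&(hsv[...,2]>120)
    k,lab,st,_=cv2.connectedComponentsWithStats(m.astype(np.uint8)); w=lab==1+np.argmax(st[1:,4])
    c,s,y=rectfit(C[w]); t=(c-o)@Rt; print(n,'board trimmer',np.round(t,1),np.round(s,1),'skew',round(float(y)-6.6,1),w.sum())
    return p
if __name__=='__main__':
    for n in sys.argv[1:]: board(n)
E
python3 look.py top side; python3 -c "
from h import env; s=env.state(); print(s['force'],s['ee_pos'])"
```

```text
top board trimmer [  64.  -101.5] [ 35.8 100.4] skew -17.2 136
side board trimmer [ 37.  -82.8] [ 84.  135.2] skew 0.3 429
[-0.53126685 -0.0213807   0.08053006] [ 579.25201793 -112.47788422   20.03213303]
```

Emit:
{"fn": "move_arm", "kwargs": {
  "plan": [
    [[0.1,0.01,0],0,0],
    [[0.1,0.01,0],0,0],
    [[0,0,0],0,0]
  ]
}}

```text
time_s: 5.4
ee_pos: [580.0, -112.3, 20.0]
ee_rot: [180.0, -0.1, -173.4]
force: [-3.5, -0.9, 3.8]
gripper_width: 91.5
gripper_force: 2.1
```

Emit:
{"fn": "move_arm", "kwargs": {
  "plan": [
    [[0.1,0.01,0],0,0],
    [[0.1,0.01,0],0,0],
    [[0,0,0],0,0]
  ]
}}

```text
time_s: 5.7
ee_pos: [580.0, -112.3, 20.0]
ee_rot: [180.0, -0.4, -173.4]
force: [-8.3, -2.1, 6.7]
gripper_width: 91.1
gripper_force: 4.5
```

Emit:
{"fn": "move_arm", "kwargs": {
  "plan": [
    [[-1.0,-0.1,0],0,0],
    [[-1.0,-0.13,1],0,0.5],
    [[0,0,5],0,1],
    [[0,0,3],0,1],
    [[2.9,-3.6,0],0,1]
  ]
}}

```text
time_s: 6.2
ee_pos: [592.7, -148.2, 116.4]
ee_rot: [-179.9, 0.5, -173.2]
force: [2.0, -0.4, -0.2]
gripper_width: 61.7
gripper_force: 0.0
```

Emit:
{"fn": "move_arm", "kwargs": {
  "plan": [
    [[2.9,-3.6,0],0,1],
    [[2.9,-3.6,0],0,1],
    [[0,0,0],0,1],
    [[0,0,0],0,1],
    [[0,0,0],0,1]
  ]
}}

```text
time_s: 6.7
ee_pos: [649.1, -221.5, 110.2]
ee_rot: [180.0, -0.0, -173.4]
force: [-0.5, -0.1, -0.8]
gripper_width: 22.0
gripper_force: 0.0
```

```bash
python3 look.py side top; python3 -c "
from look import *; s=env.state(); print(s['force'],s['ee_pos'],(s['ee_pos'][:2]-o)@Rt,s['gripper_width'])"
```

```text
side board trimmer [ 33.4 -67.9] [ 76.6 164.8] skew -0.9 869
top board trimmer [ 33.5 -62. ] [ 79.2 142.6] skew -0.2 546
[ 0.32507772 -0.2680378   0.342458  ] [ 649.23254759 -221.21951811  110.42014286] [  33.83980374 -183.72656776] 14.007354663879005
```

Emit:
{"fn": "move_arm", "kwargs": {
  "plan": [
    [[0,0,-3],0,1],
    [[0,0,-3],0,1],
    [[0,0,-3],0,1],
    [[0,0,0],0,1],
    [[0,0,0],0,1]
  ]
}}

```text
time_s: 7.3
ee_pos: [649.9, -221.7, 20.6]
ee_rot: [180.0, -0.0, -173.4]
force: [-0.3, -0.1, 0.5]
gripper_width: 0.2
gripper_force: 0.0
```

Emit:
{"fn": "move_arm", "kwargs": {
  "plan": [
    [[-0.12,1,0],0,1],
    [[-0.11,1,0],0,1],
    [[-0.12,1,0],0,1],
    [[-0.11,1,0],0,1],
    [[-0.06,0.5,0],0,1]
  ]
}}

```text
time_s: 7.8
ee_pos: [645.1, -176.4, 20.9]
ee_rot: [-180.0, 0.1, -173.4]
force: [0.4, -2.0, 2.0]
gripper_width: 0.4
gripper_force: 1.1
```

Emit:
{"fn": "move_arm", "kwargs": {
  "plan": [
    [[-0.03,0.3,0],0,1],
    [[-0.02,0.2,0],0,1],
    [[-0.01,0.1,0],0,1],
    [[0,0,0],0,1]
  ]
}}

```text
time_s: 8.2
ee_pos: [644.2, -171.5, 19.9]
ee_rot: [180.0, 0.0, -173.4]
force: [0.5, -1.4, 1.3]
gripper_width: 0.2
gripper_force: 0.7
```

Emit:
{"fn": "move_arm", "kwargs": {
  "plan": [
    [[-0.02,0.2,0],0,1],
    [[-0.02,0.2,0],0,1],
    [[0,0,0],0,1]
  ]
}}

```text
time_s: 8.5
ee_pos: [643.6, -167.1, 19.8]
ee_rot: [180.0, -0.0, -173.4]
force: [0.7, 0.1, 0.9]
gripper_width: 0.4
gripper_force: 0.6
```

Emit:
{"fn": "move_arm", "kwargs": {
  "plan": [
    [[-0.01,0.1,0],0,1],
    [[-0.01,0.1,0],0,1],
    [[0,0,0],0,1]
  ]
}}

```text
time_s: 8.8
ee_pos: [643.4, -165.1, 19.8]
ee_rot: [180.0, -0.0, -173.4]
force: [-0.2, -0.9, 0.9]
gripper_width: 0.0
gripper_force: 0.6
```

Emit:
{"fn": "move_arm", "kwargs": {
  "plan": [
    [[-0.01,0.1,0],0,1],
    [[0,0,0],0,1]
  ]
}}

```text
time_s: 9.0
ee_pos: [643.3, -164.2, 19.8]
ee_rot: [180.0, -0.0, -173.4]
force: [-0.4, -0.6, 0.6]
gripper_width: 0.4
gripper_force: 0.5
```

Emit:
{"fn": "move_arm", "kwargs": {
  "plan": [
    [[-0.01,0.1,0],0,1],
    [[-0.01,0.1,0],0,1],
    [[0,0,0],0,1]
  ]
}}

```text
time_s: 9.3
ee_pos: [643.1, -162.1, 19.9]
ee_rot: [180.0, -0.0, -173.4]
force: [-0.6, -0.1, 0.2]
gripper_width: 0.0
gripper_force: 0.4
```

Emit:
{"fn": "move_arm", "kwargs": {
  "plan": [
    [[-0.01,0.1,0],0,1],
    [[0,0.1,0],0,1],
    [[0,0,0],0,1]
  ]
}}

```text
time_s: 9.6
ee_pos: [643.0, -160.1, 19.9]
ee_rot: [180.0, -0.0, -173.4]
force: [-0.2, -0.5, 0.2]
gripper_width: 0.4
gripper_force: 0.3
```

```bash
python3 look.py side top
```

```text
side board trimmer [ 13.5 -34.7] [ 45.1 161.9] skew -4.4 423
top board trimmer [33.4 -6. ] [ 78.8 100.1] skew 0.0 363
```

Emit:
{"fn": "move_arm", "kwargs": {
  "plan": [
    [[-0.01,0.1,0],0,1],
    [[-0.01,0.1,0],0,1],
    [[0,0,0],0,1]
  ]
}}

```text
time_s: 10.0
ee_pos: [642.9, -159.9, 20.0]
ee_rot: [-179.9, -0.0, -173.4]
force: [-0.3, -6.1, -0.1]
gripper_width: 0.1
gripper_force: 2.8
```

Emit:
{"fn": "move_arm", "kwargs": {
  "plan": [
    [[-0.01,0.1,0],0,1],
    [[-0.01,0.1,0],0,1],
    [[0,0,0],0,1]
  ]
}}

```text
time_s: 10.3
ee_pos: [643.0, -159.8, 20.3]
ee_rot: [-179.7, 0.0, -173.3]
force: [-0.5, -10.5, -0.2]
gripper_width: 0.7
gripper_force: 5.3
```

Emit:
{"fn": "move_arm", "kwargs": {
  "plan": [
    [[0.1,-1,0],0,1],
    [[0.15,-1.4,0],0,1],
    [[0,0,4],0,1],
    [[0,0,4],0,0],
    [[-3.5,2.9,0],0,0]
  ]
}}

```text
time_s: 10.8
ee_pos: [618.6, -155.5, 106.5]
ee_rot: [-179.6, 1.0, -173.6]
force: [0.6, 0.5, 0.5]
gripper_width: 13.6
gripper_force: 0.0
```

Emit:
{"fn": "move_arm", "kwargs": {
  "plan": [
    [[-3.5,3,0],0,0],
    [[-3.6,2.9,0],0,0],
    [[-2,-0.2,0],0,0],
    [[0,0,0],0,0],
    [[0,0,0],0,0]
  ]
}}

```text
time_s: 11.3
ee_pos: [520.3, -94.8, 100.5]
ee_rot: [-180.0, 0.1, -173.4]
force: [0.1, 0.7, -0.1]
gripper_width: 53.5
gripper_force: 0.0
```

```bash
python3 look.py side top; python3 -c "
from look import *; s=env.state(); print(s['force'],s['ee_pos'],(s['ee_pos'][:2]-o)@Rt,s['gripper_width'])"
```

```text
side board trimmer [ 37.6 -33.9] [ 82.6 165.8] skew -1.4 833
top board trimmer [ 33.6 -34.5] [ 79.3 157. ] skew -0.1 672
[-0.35536635 -0.0319541  -0.08369121] [520.89970848 -94.97052854 100.19592998] [-79.13184446 -43.56404899] 61.23618082397736
```

Board looks home: top reads (33.6, −34.5), skew −0.1°. I give one light confirming push in x.

Emit:
{"fn": "move_arm", "kwargs": {
  "plan": [
    [[0,0,-2],0,0],
    [[0,0,-3],0,0],
    [[0,0,-3],0,0],
    [[0,0,0],0,0],
    [[0,0,0],0,0]
  ]
}}

```text
time_s: 11.9
ee_pos: [520.1, -94.7, 19.8]
ee_rot: [180.0, -0.0, -173.4]
force: [0.6, 0.5, -0.0]
gripper_width: 91.3
gripper_force: 0.0
```

Emit:
{"fn": "move_arm", "kwargs": {
  "plan": [
    [[2,0.23,0],0,0],
    [[2,0.23,0],0,0],
    [[1,0.12,0],0,0],
    [[0.4,0.05,0],0,0],
    [[0,0,0],0,0]
  ]
}}

```text
time_s: 12.4
ee_pos: [573.6, -88.1, 20.6]
ee_rot: [-180.0, 0.0, -173.4]
force: [-0.8, 0.5, -0.8]
gripper_width: 91.3
gripper_force: 0.0
```

Emit:
{"fn": "move_arm", "kwargs": {
  "plan": [
    [[0.2,0.02,0],0,0],
    [[0.1,0.01,0],0,0],
    [[0.1,0.01,0],0,0],
    [[0.1,0.01,0],0,0],
    [[0,0,0],0,0]
  ]
}}

```text
time_s: 12.9
ee_pos: [577.1, -87.6, 19.9]
ee_rot: [180.0, -0.1, -173.4]
force: [-3.4, -0.7, 2.5]
gripper_width: 91.4
gripper_force: 1.6
```

Emit:
{"fn": "move_arm", "kwargs": {
  "plan": [
    [[0.1,0.01,0],0,0],
    [[0.1,0.01,0],0,0],
    [[0,0,0],0,0],
    [[-1,-0.12,0],0,0],
    [[-2,-0.23,0],0,0]
  ]
}}

```text
time_s: 13.4
ee_pos: [551.9, -91.0, 20.1]
ee_rot: [-180.0, 0.2, -173.4]
force: [0.5, -0.0, 0.2]
gripper_width: 91.2
gripper_force: 0.0
```

Emit:
{"fn": "move_arm", "kwargs": {
  "plan": [
    [[-2,-0.2,0],0,0],
    [[-2,-0.2,4],0,0],
    [[-1,0,5],0,0],
    [[0,0,5],0,0],
    [[0,0,5],0,0]
  ]
}}

```text
time_s: 13.9
ee_pos: [500.1, -94.8, 211.1]
ee_rot: [-180.0, 0.1, -173.4]
force: [1.4, -0.3, -0.6]
gripper_width: 91.2
gripper_force: 0.0
```

```bash
python3 look.py top; cat > mark.py <<'E'
from look import *
def arc(n,name=None):
    p=env.grab_frame(n); C=cloud(p); hsv=cv2.cvtColor(p['frame'],cv2.COLOR_RGB2HSV)
    t=(C[...,:2]-o)@Rt; tx,ty,tz=t[...,0],t[...,1],C[...,2]
    r=np.hypot(tx-90,tz-90); a=np.arctan2(tz-90,90-tx)
    m=(p['z_map']>0)&(ty>250)&(ty<315)&(tz>40)&(np.abs(r-190)<30)&(a<1.2)
    dk=m&(hsv[...,2]<100)
    print(n,'dark',dk.sum(),'angle pcts',np.round(np.percentile(a[dk],[0,10,50,90,100]),3),'ymed',np.median(ty[dk]),'r',np.round(np.percentile(r[dk],[5,50,95]),1))
    if name:
        v,u=np.nonzero(dk); c=p['frame'][max(v.mean()-45,0).__int__():int(v.mean())+45,int(u.mean())-40:int(u.mean())+80,::-1]
        cv2.imwrite(name,cv2.resize(c,None,fx=5,fy=5,interpolation=cv2.INTER_NEAREST)); print('crop origin',int(u.mean())-40,int(v.mean())-45)
    # projected model of block centre for angles
    f=192/np.tan(np.radians(p['fovy'])/2); Q=rot(p['orientation'])
    vv,uu=np.nonzero(dk); obs=np.array([(uu.min()+uu.max())/2,(vv.min()+vv.max())/2]); print('bbox',uu.min(),uu.max(),vv.min(),vv.max())
    for ang in np.arange(.4,.76,.05):
        xy=o+Rt@np.array([90-190*np.cos(ang),275]); w=np.array([*xy,90+190*np.sin(ang)])
        k=Q.T@(w-np.array(p['position'])); print(round(ang,2),np.round([p['cx']+f*k[0]/k[2],p['cy']+f*k[1]/k[2]],1),end=' ')
    print()
if __name__=='__main__':
    arc('top'); arc('side','pics/mk.png')
    s=env.state(); print((s['ee_pos'][:2]-o)@Rt,s['ee_pos'])
E
python3 mark.py
```

```text
top board trimmer [ 33.9 -34.9] [ 79.1 157.7] skew -0.2 678
top dark 44 angle pcts [0.102 0.403 0.445 0.466 0.495] ymed 270.7218400755347 r [183.1 196.3 205.8]
bbox 192 199 202 209
0.4 [195.3 205.1] 0.45 [194.8 204. ] 0.5 [194.3 202.9] 0.55 [193.8 201.6] 0.6 [193.3 200.2] 0.65 [192.8 198.7] 0.7 [192.3 197.1] 0.75 [191.8 195.4] 
side dark 60 angle pcts [0.365 0.384 0.438 0.47  0.485] ymed 267.07958592237605 r [180.  195.3 200.9]
crop origin 170 85
bbox 206 215 126 134
0.4 [210.  130.8] 0.45 [210.9 128.5] 0.5 [211.9 126.3] 0.55 [213.1 124. ] 0.6 [214.4 121.8] 0.65 [215.8 119.6] 0.7 [217.3 117.3] 0.75 [218.9 115.2] 
[-97.07134078 -41.85434422] [502.88259281 -95.33406898 212.7805744 ]
```

View pics/mk.png

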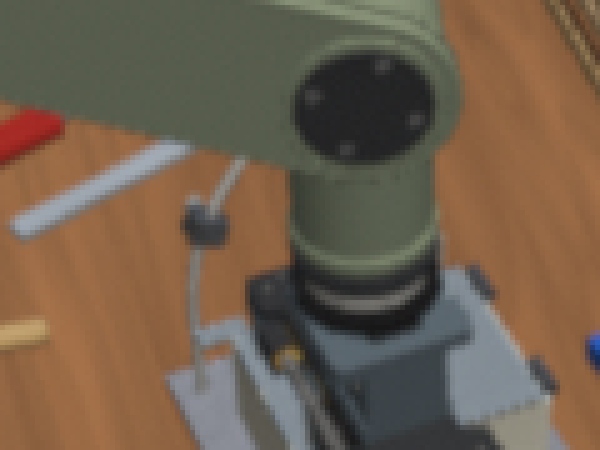

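The crop shows the index block as the dark cube at about (205,222) on the rod, at an angle of about 0.43. The board is home. I move over the bar and turn the tool by −90°.

Emit:
{"fn": "move_arm", "kwargs": {
  "plan": [
    [[0.05,3,0],-8.2,0],
    [[0.05,3,0],-8.2,0],
    [[0.05,3,0],-8.2,0],
    [[0.05,3,0],-8.2,0],
    [[0.05,3,0],-8.2,0]
  ]
}}

```text
time_s: 14.55
ee_pos: [502.1, 56.3, 207.1]
ee_rot: [-179.9, -0.1, 145.2]
force: [0.1, -0.2, 0.3]
gripper_width: 91.2
gripper_force: 0.0
```

Emit:
{"fn": "move_arm", "kwargs": {
  "plan": [
    [[0,3,0],-8.2,0],
    [[0,3.3,0],-8.2,0],
    [[0,0,0],-8.2,0],
    [[0,0,0],-8.2,0],
    [[0,0,0],-8.2,0]
  ]
}}

```text
time_s: 15.05
ee_pos: [502.1, 118.5, 206.9]
ee_rot: [-179.9, -0.0, 104.3]
force: [0.0, -0.1, -0.7]
gripper_width: 90.7
gripper_force: 0.0
```

Emit:
{"fn": "move_arm", "kwargs": {
  "plan": [
    [[0,0,0],-8.0,0],
    [[0,0,0],0,0],
    [[0,0,0],0,0]
  ]
}}

```text
time_s: 15.35
ee_pos: [502.4, 118.1, 207.8]
ee_rot: [-179.9, 0.0, 96.8]
force: [-0.1, 0.5, -0.1]
gripper_width: 91.0
gripper_force: 0.0
```

Emit:
{"fn": "move_arm", "kwargs": {
  "plan": [
    [[0.3,0,-3],0,0],
    [[0,0,-3],0,0],
    [[0,0,-2.6],0,0],
    [[0,0,0],0,0],
    [[0,0,0],0,0.5]
  ],
  "squeeze": 30
}}

```text
time_s: 15.85
ee_pos: [506.0, 118.1, 123.0]
ee_rot: [-180.0, -0.0, 96.7]
force: [-0.3, -0.1, 0.7]
gripper_width: 85.9
gripper_force: 0.0
```

Emit:
{"fn": "move_arm", "kwargs": {
  "plan": [
    [[0,0,0],0,1],
    [[0,0,0],0,1],
    [[0,0,0],0,1],
    [[0,0,0],0,1],
    [[0,0,0],0,1]
  ]
}}

```text
time_s: 16.35
ee_pos: [506.1, 118.1, 123.4]
ee_rot: [180.0, -0.0, 96.6]
force: [-0.1, -0.4, 0.3]
gripper_width: 46.3
gripper_force: 0.0
```

Emit:
{"fn": "move_arm", "kwargs": {
  "plan": [
    [[0,0,0],0,1],
    [[0,0,0],0,1],
    [[0,0,0],0,1]
  ]
}}

```text
time_s: 16.65
ee_pos: [505.9, 118.1, 123.0]
ee_rot: [180.0, -0.0, 96.6]
force: [-0.0, -0.0, -0.3]
gripper_width: 21.8
gripper_force: 0.0
```

Emit:
{"fn": "move_arm", "kwargs": {
  "plan": [
    [[0,0,-0.2],0,1],
    [[0,0,0],0,1],
    [[0,0,0],0,1],
    [[0,0,0],0,1],
    [[0,0,0],0,1]
  ]
}}

```text
time_s: 17.15
ee_pos: [505.6, 118.1, 120.8]
ee_rot: [-180.0, 0.0, 96.6]
force: [-1.8, -0.4, -0.6]
gripper_width: 11.3
gripper_force: 30.0
```

```bash
cat > fit.py <<'E'
from look import *
def proj(p,w):
    f=192/np.tan(np.radians(p['fovy'])/2); k=(np.asarray(w)-np.array(p['position']))@rot(p['orientation'])
    return np.stack([p['cx']+f*k[:,0]/k[:,2],p['cy']+f*k[:,1]/k[:,2]],-1)
def pt(ang,r,y): 
    xy=o+Rt@np.array([90-r*np.cos(ang),y]); return [*xy,90+r*np.sin(ang)]
def box(ang,r0,r1,y0,y1,h):  # h: half height along curve
    c=np.array(pt(ang,(r0+r1)/2,(y0+y1)/2)); 
    e1=np.array([*(Rt@np.array([-np.cos(ang),0])),np.sin(ang)]); e2=np.array([*(Rt@np.array([np.sin(ang),0])),np.cos(ang)]); e3=np.array([*(Rt@np.array([0,1.])),0])
    return np.array([c+a*(r1-r0)/2*e1+b*h*e2+d*(y1-y0)/2*e3 for a in(-1,1) for b in(-1,1) for d in(-1,1)])
def sil(p,w,S=8):
    h=cv2.convexHull(((proj(p,w)+.5)*S).astype(np.int32)); m=np.zeros((384*S,512*S),np.uint8); cv2.fillConvexPoly(m,h,1)
    return cv2.resize(m.astype(np.float32),(512,384),interpolation=cv2.INTER_AREA)
def meas(n):
    p=env.grab_frame(n); C=cloud(p); hsv=cv2.cvtColor(p['frame'],cv2.COLOR_RGB2HSV)
    t=(C[...,:2]-o)@Rt; r=np.hypot(t[...,0]-90,C[...,2]-90); a=np.arctan2(C[...,2]-90,90-t[...,0])
    V=p['z_map']>0
    dk=(V&(t[...,1]>258)&(t[...,1]<291)&(abs(r-190)<22)&(hsv[...,2]<105)&(a>.25)&(a<.9)).astype(np.float32)
    best=max(((np.minimum(s,dk).sum()/np.maximum(s,dk).sum(),ang) for ang in np.arange(.34,.56,.01) for s in [sil(p,box(ang,178,202,263,287,10))]))
    print(n,'block IoU/angle',np.round(best,3),'n',dk.sum(),'3D mid',np.round((np.percentile(a[dk>0],3)+np.percentile(a[dk>0],97))/2,3))
    tg=V&(t[...,1]>246)&(t[...,1]<258)&(r>172)&(r<198)&(a>-.05)&(a<.8)
    if tg.sum(): print('  tongue n',tg.sum(),'angle top face med',np.round(np.median(a[tg]),3),'-> guard',np.round(np.median(a[tg])-3/188,3))
    pl=V&(t[...,1]>105)&(t[...,1]<235)&(r>100)&(r<175)&(a>-.05)&(a<.8); print('  plate a',np.round(np.median((a-3/r)[pl]),3),pl.sum())
    return p
if __name__=='__main__':
    for n in('top','side'): p=meas(n)
    s=env.state(); e=s['ee_pos']; xy=(e[:2]-o)@Rt; print('TCP',np.round(xy,1),e[2],'kin angle',np.arctan2(e[2]+19-90,90-xy[0])-.3029,'r',np.hypot(e[2]-71,90-xy[0]),s['gripper_width'])
    cv2.imwrite('pics/%d.png'%int(s['time_s']*100),cv2.resize(p['frame'][95:215,150:310,::-1],(800,600),interpolation=cv2.INTER_CUBIC))
E
python3 fit.py
```

```text
top block IoU/angle [0.212 0.41 ] n 12.0 3D mid 0.485
  plate a -0.001 120
side block IoU/angle [0.089 0.4  ] n 7.0 3D mid 0.408
  tongue n 6 angle top face med 0.015 -> guard -0.001
  plate a 0.003 585
TCP [-69.8 169.8] 120.82025865913731 kin angle -0.0006782920844874973 r 167.38318625398676 11.350052687179794
```

Emit:
{"fn": "move_arm", "kwargs": {
  "plan": [
    [[0.27,0.03,0.79],0,1],
    [[0.31,0.04,0.78],0,1],
    [[0.35,0.04,0.76],0,1],
    [[0.38,0.04,0.75],0,1],
    [[0,0,0],0,1]
  ]
}}

```text
time_s: 17.75
ee_pos: [518.6, 119.6, 152.6]
ee_rot: [-179.9, -0.0, 96.6]
force: [-4.3, 0.6, -4.6]
gripper_width: 11.5
gripper_force: 30.0
```

Emit:
{"fn": "move_arm", "kwargs": {
  "plan": [
    [[0.42,0.05,0.72],0,1],
    [[0.45,0.05,0.7],0,1],
    [[0.49,0.06,0.68],0,1],
    [[0.52,0.06,0.65],0,1],
    [[0,0,0],0,1]
  ]
}}

```text
time_s: 18.25
ee_pos: [536.4, 121.6, 180.2]
ee_rot: [-179.8, 0.0, 96.6]
force: [-8.0, -0.3, -3.0]
gripper_width: 11.0
gripper_force: 30.0
```

```bash
python3 fit.py; ls pics
```

```text
1725.png
mk.png
side0.png
top0.pngTraceback (most recent call last):
  File "fit.py", line 26, in <module>
    for n in('top','side'): p=meas(n)
                              ~~~~^^^
  File "fit.py", line 20, in meas
    print(n,'block IoU/angle',np.round(best,3),'n',dk.sum(),'3D mid',np.round((np.percentile(a[dk>0],3)+np.percentile(a[dk>0],97))/2,3))
                                                                               ~~~~~~~~~~~~~^^^^^^^^^^^
    return _quantile_unchecked(
        a, q, axis, out, overwrite_input, method, keepdims, weights)
    return _ureduce(a,
                    func=_quantile_ureduce_func,
    ...<5 lines>...
                    overwrite_input=overwrite_input,
                    method=method)
    r = func(a, **kwargs)
    result = _quantile(arr,
                       quantiles=q,
    ...<2 lines>...
                       out=out,
                       weights=wgt)
    slices_having_nans = np.isnan(arr[-1, ...])
                                  ~~~^^^^^^^^^
IndexError: index -1 is out of bounds for axis 0 with size 0
```

```bash
sed -i "s/np.round((np.perc.*)\/2,3))/'' if dk.sum()<5 else np.round((np.percentile(a[dk>0],3)+np.percentile(a[dk>0],97))\/2,3))/" fit.py
cat > two.py <<'E'
from fit import *
out=[]
for n,(u,v) in (('top',(196,205)),('side',(211,135))):
    p=meas(n); f=p['frame'][v-30:v+30,u-20:u+20,::-1]; out.append(cv2.resize(f,(400,600),interpolation=cv2.INTER_CUBIC))
    q=np.array([pt(a,190,258) for a in(.3,.4,.43,.5)]); print('tip px for .3,.4,.43,.5',np.round(proj(p,q),1).tolist())
    for l in('mark_tip','guard_tip'): print(l,[(round(d['score'],2),np.round(d['point'],1).tolist()) for d in env.landmark_of(p,l)[:2]])
s=env.state(); e=s['ee_pos']; xy=(e[:2]-o)@Rt; print('TCP',np.round(xy,1),e[2],'kin angle',np.arctan2(e[2]+19-90,90-xy[0])-.3029,'r',np.hypot(e[2]-71,90-xy[0]),s['force'])
cv2.imwrite('pics/t%d.png'%round(s['time_s']*100),np.hstack(out))
E
python3 two.py; ls pics
```

```text
top block IoU/angle [0.   0.56] n 0.0 3D mid 
  tongue n 10 angle top face med 0.404 -> guard 0.388
  plate a 0.388 123
tip px for .3,.4,.43,.5 [[200.5, 206.3], [199.6, 204.6], [199.4, 204.0], [198.7, 202.4]]
mark_tip []
guard_tip [(0.68, [197.8, 204.3])]
side block IoU/angle [0.193 0.37 ] n 15.0 3D mid 0.394
  tongue n 4 angle top face med 0.396 -> guard 0.38
  plate a 0.39 607
tip px for .3,.4,.43,.5 [[210.4, 138.4], [211.8, 133.9], [212.3, 132.6], [213.7, 129.4]]
mark_tip [(0.66, [155.5, 158.6])]
guard_tip [(0.97, [209.7, 134.8])]
TCP [-39.4 169.8] 179.50760560461688 kin angle 0.39483090915938274 r 168.88854974734485 [-7.66297349 -0.42466987 -3.19221827]
1725.png
mk.png
side0.png
t1860.png
top0.png
```

View pics/t1860.png

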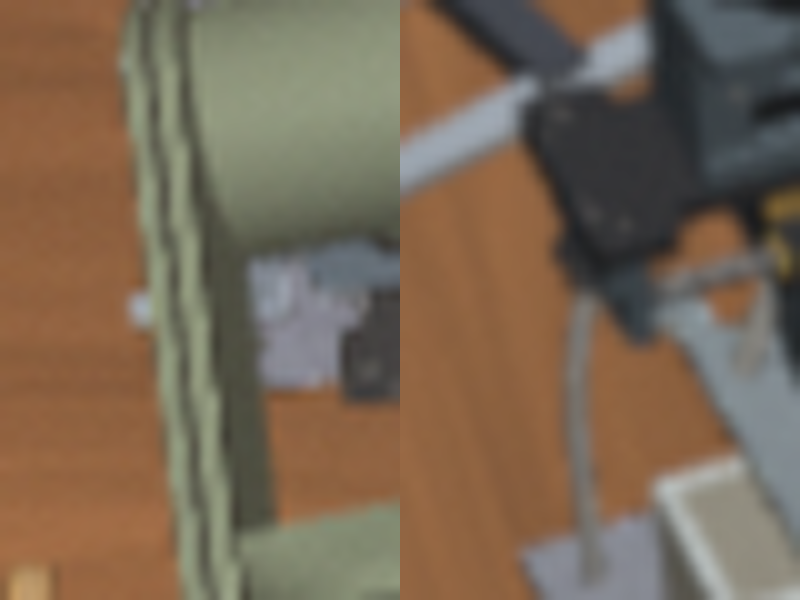

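The pointer shows in both crops: left at about (290,290), right at about (640,310). The gripper hides most of the block, so I fit the block angle from the earlier unobstructed pictures.

```bash
cat > blk.py <<'E'
from fit import *
from scipy.optimize import minimize
for n,fn in (('side','mk'),('side','side0'),('top','top0')):
    p=env.grab_frame(n); im=cv2.imread(f'pics/{fn}.png')
    if fn=='mk': F=np.full((384,512,3),200,np.uint8); F[85:175,170:290]=im[2::5,2::5]
    else: F=cv2.resize(im,(512,384),interpolation=cv2.INTER_AREA)
    g=F.max(2).astype(float); u0,v0=np.round(proj(p,[pt(.43,190,275)])[0]).astype(int)
    sl=np.s_[v0-9:v0+10,u0-9:u0+10]; 
    if fn=='mk': print(g[sl].astype(int)[2:16,1:16])
    dk=np.clip((125-g)/(125-70),0,1)[sl]
    def cost(ang,y,scr):
        m=sil(p,box(ang,178,202,263+y,287+y,10))
        if scr: m=np.maximum(m,sil(p,box(ang,183,197,287+y,299+y,7)))
        return ((m[sl]-dk)**2).sum()
    for scr in(0,1):
        r=min((cost(a,y,scr),round(a,3),y) for a in np.arange(.34,.56,.01) for y in(-6,-4,-2,0,2,4,6)); r0=min((cost(a,0,scr),round(a,3)) for a in np.arange(.34,.56,.01))
        print(fn,'screw',scr,np.round(r,3),'y=0:',np.round(r0,3))
E
python3 blk.py
```

```text
[[149 149 147 143 141 140 139 140 141 140 135 142 136 128 135]
 [151 150 147 144 144 143 141 142 142 138 141 139 128 134 140]
 [151 148 147 146 144 146 144 143 143 138 140 132 127 138 142]
 [150 150 146 141 136 130 124 132 137 144 138 127 134 140 142]
 [151 149 145 130 103  95  96  93 112 134 128 123 136 141 141]
 [151 149 146 129  90  72  81  87 105 124 108 107 127 139 142]
 [151 149 142 115  73  63  80  86  96 104  89  82 105 134 142]
 [151 149 138  94  57  53  66  76  81  83  79  76  97 131 142]
 [151 150 137  91  54  50  53  60  65  65  64  65  88 127 141]
 [151 149 142 112  74  53  54  56  61  63  60  63  93 132 142]
 [151 150 146 132  96  64  56  56  60  63  64  70 104 134 141]
 [152 150 147 139 110  79  66  63  68  68  68  84 117 136 141]
 [151 149 147 144 131 107  94  92 102 103 102 114 134 139 140]
 [152 149 147 145 138 122 122 121 137 141 140 139 144 141 139]]
mk screw 0 [10.502  0.42  -2.   ] y=0: [11.161  0.42 ]
mk screw 1 [16.377  0.42  -2.   ] y=0: [17.77  0.41]
side0 screw 0 [ 8.861  0.42  -2.   ] y=0: [9.69 0.42]
side0 screw 1 [14.455  0.42  -2.   ] y=0: [15.862  0.41 ]
top0 screw 0 [6.602 0.36  0.   ] y=0: [6.602 0.36 ]
top0 screw 1 [17.136  0.35  -2.   ] y=0: [17.423  0.36 ]
```

```bash
cat > blk2.py <<'E'
from fit import *
import itertools
for n,fn,bg in (('side','mk',141),('top','top0',None)):
    p=env.grab_frame(n); im=cv2.imread(f'pics/{fn}.png')
    if fn=='mk': F=np.full((384,512,3),200,np.uint8); F[85:175,170:290]=im[2::5,2::5]
    else: F=cv2.resize(im,(512,384),interpolation=cv2.INTER_AREA)
    g=F.max(2).astype(float); u0,v0=np.round(proj(p,[pt(.43,190,275)])[0]).astype(int)
    sl=np.s_[v0-7:v0+8,u0-8:u0+8]; I=g[sl]
    if fn!='mk': print(u0-8,v0-7); print(I.astype(int))
    res=[]
    for a,y,sr,L in itertools.product(np.arange(.34,.56,.015),(-4,-2,0,2),(6,9),(0,6,12,18)):
        b=box(a,178,202,263+y,287+y,10)
        B=cv2.GaussianBlur(sil(p,b,6),(0,0),.5)[sl]
        top=cv2.GaussianBlur(sil(p,b[[2,3,6,7]],6),(0,0),.5)[sl]
        A=[np.ones(I.size),B.ravel(),top.ravel()]
        if L: A.append(np.clip(cv2.GaussianBlur(sil(p,box(a,190-sr,190+sr,287+y,287+y+L,sr),6),(0,0),.5)[sl]-B,0,1).ravel())
        A=np.stack(A,1); k=np.linalg.lstsq(A,I.ravel(),rcond=None)[0]
        res.append((np.minimum(np.abs(A@k-I.ravel()),30).sum(),a,y,sr,L,*k))
    res.sort(); print(fn); [print(np.round(r,3)) for r in res[:6]]
E
python3 blk2.py
```

```text
mk
[ 1.536787e+03  4.300000e-01 -2.000000e+00  9.000000e+00  6.000000e+00
  1.432790e+02 -7.709500e+01  2.910300e+01  3.014300e+01]
[ 1.563993e+03  4.300000e-01  0.000000e+00  9.000000e+00  6.000000e+00
  1.426970e+02 -7.897900e+01  3.796700e+01  3.551600e+01]
[ 1.569886e+03  4.300000e-01  0.000000e+00  6.000000e+00  1.200000e+01
  1.429130e+02 -7.922700e+01  3.883900e+01  1.728300e+01]
[ 1.573375e+03  4.300000e-01 -2.000000e+00  6.000000e+00  1.200000e+01
  1.434070e+02 -7.723700e+01  2.996500e+01  1.702200e+01]
[ 1.576044e+03  4.300000e-01  0.000000e+00  6.000000e+00  1.800000e+01
  1.428780e+02 -7.917300e+01  3.913400e+01  6.977000e+00]
[ 1.577719e+03  4.300000e-01  0.000000e+00  9.000000e+00  1.200000e+01
  1.424810e+02 -7.885400e+01  3.888400e+01  1.083200e+01]
187 197
[[141 142 140 137 132 141 144 141 140 146 148 150 150 148 150 150]
 [142 143 143 142 140 134 138 137 140 144 147 149 148 147 148 148]
 [143 142 144 143 139 127 132 132 134 143 149 148 147 148 149 147]
 [144 144 144 144 141 130 129 129 125 139 146 145 146 148 149 147]
 [146 147 147 145 142 128 125 126 115 121 126 1
[... 746 characters left out ...]
00e+00  1.800000e+01
  1.401710e+02 -6.599800e+01  1.279300e+01  1.124800e+01]
[ 1.551541e+03  4.000000e-01  0.000000e+00  6.000000e+00  1.800000e+01
  1.399940e+02 -7.506900e+01  2.646800e+01  1.250500e+01]
[ 1.55575e+03  3.85000e-01  0.00000e+00  9.00000e+00  1.80000e+01
  1.40090e+02 -6.60160e+01  1.29120e+01  7.91500e+00]
[ 1.564412e+03  3.850000e-01  0.000000e+00  6.000000e+00  1.200000e+01
  1.405410e+02 -6.649800e+01  1.286100e+01  1.244000e+01]
[ 1.569703e+03  4.000000e-01  0.000000e+00  9.000000e+00  1.800000e+01
  1.399060e+02 -7.509600e+01  2.660700e+01  8.636000e+00]
[ 1.570666e+03  3.850000e-01  0.000000e+00  6.000000e+00  0.000000e+00
  1.413090e+02 -6.759200e+01  1.341100e+01]
```

Emit:
{"fn": "move_arm", "kwargs": {
  "plan": [
    [[0.2,0.03,0.24],0,1],
    [[0.21,0.02,0.24],0,1],
    [[0,0,0],0,1],
    [[0,0,0],0,1],
    [[0,0,0],0,1]
  ]
}}

```text
time_s: 19.35
ee_pos: [539.6, 122.0, 184.2]
ee_rot: [-179.7, 0.0, 96.6]
force: [-7.5, -0.8, -3.8]
gripper_width: 11.0
gripper_force: 30.0
```

```bash
python3 two.py; python3 look.py side top; ls pics|grep t1|tail -1
```

```text
top block IoU/angle [0.   0.56] n 0.0 3D mid 
  tongue n 13 angle top face med 0.424 -> guard 0.408
  plate a 0.422 122
tip px for .3,.4,.43,.5 [[200.5, 206.3], [199.6, 204.6], [199.4, 204.0], [198.7, 202.4]]
mark_tip []
guard_tip [(0.97, [198.3, 204.8]), (0.49, [314.8, 256.1])]
side block IoU/angle [0.402 0.41 ] n 32.0 3D mid 0.415
  tongue n 3 angle top face med 0.438 -> guard 0.422
  plate a 0.426 598
tip px for .3,.4,.43,.5 [[210.4, 138.4], [211.8, 133.9], [212.3, 132.6], [213.7, 129.4]]
mark_tip [(0.39, [211.6, 131.7])]
guard_tip [(0.72, [214.6, 133.4])]
TCP [-35.6 169.8] 184.21724257437856 kin angle 0.43074629593422115 r 169.08636745539368 [-8.39698825 -1.81756134 -2.94977978]
side board trimmer [ 37.1 -33.5] [ 83.  165.7] skew 0.6 1002
top board trimmer [ 33.7 -34.7] [ 79.3 157.5] skew 0.2 681
t1965.png
```

View pics/t1965.png

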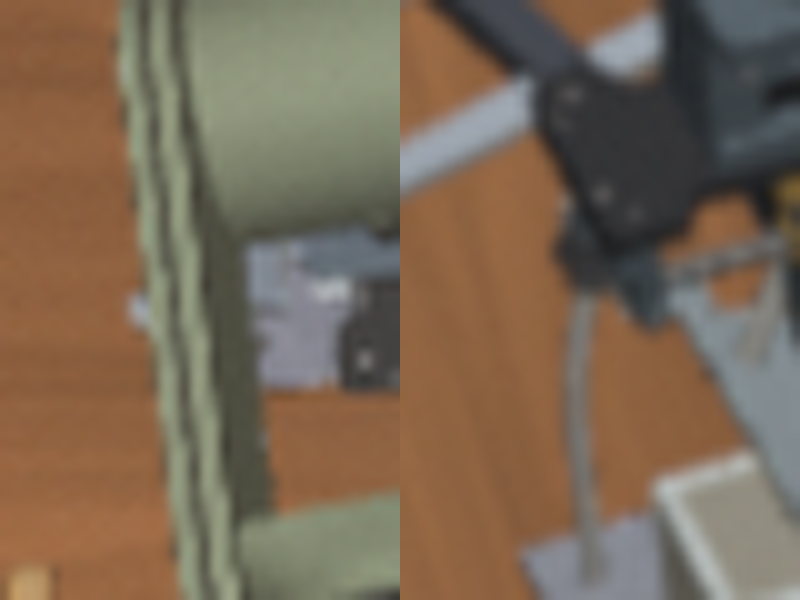

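The right panel shows the block centre at about (590,250), where the model puts 0.42–0.43. The pointer is beside it at about (620,280). The guard reads about 0.424, so they are level, and the board is still home. I hand the job in.

```bash
python3 -c "
from h import env; print(env.job_done())"
```

```text
the job is handed in; nothing more can be done
None
```

I pushed the board home against both fences, and the arm is holding the guard at about 0.424 rad; I put the index block at 0.42–0.43 rad from pictures taken before the lift, because the gripper then partly hid it, and the job is handed in with no verdict returned.

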